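# Put a stray brass fitting back in its tilt-out bin

### The job

Put the loose brass fitting away: tilt the clear bin of brass fittings (yellow pull tab, a brass sample on its roof) fully open, drop the loose fitting into it, then push the bin up until it is fully shut. Leave the two neighbouring bins shut and do not disturb the green coupling and the black cap on the bench.

Things in the scene. Friction and masses are not known exactly. Their poses are not given: they have to be found in the camera images.
- brass_module: Fixed blue box of the bin of brass fittings, 126 mm wide (y), 128 mm deep. Three alike in a row, 130 mm apart; which place is this one's varies. Origin: bottom centre of the front face, 8 mm above the bench; x points into the box, away from the robot, z up. Flat roof 150 mm above the origin, from 6 mm behind the front; a fixed brass sample, 20 mm high, 109 mm behind the front. Front is free.
- brass_bin (a joint): Tilt of the clear bin of brass fittings, rad: 0 = shut (hard stop); grows as its top comes out and down towards the robot; 0.85 = fully open (hard stop). The hinge is level, along the bottom of the bin's front; its friction (0.3 N m, about 2 N at the tab) holds the bin at any angle. May start slightly ajar.
- brass_bin_hinge (a point): Middle of the hinge, 12 mm above the module's origin; turns with the bin: z up along the front panel, x into the bin. Front panel at x = 0, 4 mm thick, 141 mm high. Inside: 96 mm deep, 104 mm wide; sides 114 mm high in front, 64 mm behind; back 64 mm; open on top. Fixed brass fittings on the floor, 22 mm high. Fully open, the mouth from panel to roof edge is about 110 mm deep.
- brass_bin_tab (a point): Point on the mid-plane of the bin's yellow pull tab, 165 mm from the hinge. The tab is a plate 60 mm wide (y), 6 mm thick (x), reaching from 135 to 175 mm from the hinge in line with the front panel. With the bin shut it stands 37 mm above the roof: it can be pushed towards the robot from behind, over the roof, and pushed back from in front.
- fitting_mid (a point): Centre of the loose brass fitting to put away: square body 26 x 28 x 26 mm with a round threaded end (20 mm diameter, 15 mm long) on both sides along its y; 58 mm long in all, about 130 g. It lies on the bench, z up, centre 13 mm above it. Best gripped across the body along its x (26 mm).
- green_mid (a point): Centre of a green plastic coupling standing on the bench, 34 mm diameter, 46 mm high, loose; leave alone.
- black_mid (a point): Centre of a black plastic cap standing on the bench, 42 mm diameter, 36 mm high, loose; leave alone.
- green_bin (a joint): Tilt of the neighbouring bin of green fittings (green tab and sample), same kind as brass_bin (0 = shut); leave shut.
- black_bin (a joint): Tilt of the neighbouring bin of black fittings (black tab and sample), same kind as brass_bin (0 = shut); leave shut.
Things that resemble listed ones, but are neither listed nor needed, are in the scene too. What is meant by the part that bears fitting_mid is not pink or red, and is the smaller of those in its own colour.

How it is judged:
By the outcome, as a careful person would: the job done as asked, in the order asked, and still so for the second after the job is handed in, with the robot touching nothing.
It also fails if it takes over 69 s, if anything falls off the work surface, if the arm or the gripper's body presses on something with over 40 N, if the wrist force passes 120 N, or if a joint passes its speed limit or range.

### The arm

A 6-joint arm with a two-finger parallel gripper is mounted at the origin on the work surface. World frame = base frame: x ahead of the robot, y to its left, z up, the work surface at z = 0. Lengths are in m, angles in rad, forces in N, time in s.
With the tool pointing down it reaches from about 0.4 to 0.825 m from the base axis. Payload 7 kg.
Tool frame: the origin (TCP) lies at the very end of the fingers, on their centre line; the grasp point (between the pads) lies 19 mm behind it; z points along the fingers, y is the line along which they close (so a half turn about z gives the same grasp; the last joint's range is limited). The gripper opens to 85 mm and grips with 20 to 120 N. Pads are 22 mm wide; open, the fingers measure 114 mm over their backs; the gripper's body (76 mm by 85 mm) begins 54 mm behind the grasp point. The pads swing forward as they close: fully open they stand 13 mm farther back than shut.
Start: joints at [-0.925, 0.359, 0.012, 0, -1.224, -0.288], TCP at [0.236, -0.632, 0.231] pointing down, gripper open.
Joint ranges: [-3.07, 3.07], [-1.43, 2.12], [-1.02, 1.25], [-3.03, 1.67], [-3.05, -0], [-3.03, 3.03]. Speed limits (rad/s): [2.39, 2.39, 3.01, 3.14, 3.14, 3.14].

### API

Orientations are given as a rotation vector (axis times angle).
In Python, from bench import readout, viewer, workorder, trace gives the robot as it stands.
- The arm moves only by the shell command python3 -m handwheel 'ROWS'. ROWS is JSON, a list of rows, each a list of 7 numbers: the shift along the world's x, y, z in mm, then the turn, a rotation vector about the world's x, y, z in rad, then the gripper command: -1 is fully open, 1 is shut, values between are in proportion. A call has 1 to 20 rows; each row shifts and turns the commanded pose from where the row before left it; what a row does not reach is not made up. A row lasts 1/10 s, in which the tool goes at most 50 mm and 8.59 degrees, less where a joint would pass 70% of its speed; a pose out of reach is approached as far as the arm can. A call is refused whole if a number of a shift passes 50 or a number of a turn 0.15, either way. A call with a gripper value outside its range is refused whole. The fingers move at their own pace and stop on an object; the grip force is fixed at half the most. Time passes only in rows, so rows that do not move let the fingers close. It gives the time, the measured TCP pose, the force, the opening and the grip force at its end, in the units of the state.
- readout.read_state(): the state, without advancing time (a new reading comes with each control period).
- viewer.camera(name): name is "side" or "top" or "wrist"; returns (picture, depth): 384x512x3 uint8, red, green, blue; 384x512 float32, m along the optical axis (not along the pixel's ray), 0 where there is no reading.
- viewer.calibration(name): a dict with "fov_y" (degrees; the focal length in pixels is half the picture's height over the tangent of half this angle, whatever the lens; pixels are square), "cx", "cy" (the principal point, pixels), "origin" and "rotation" of the camera in the world; the wrist camera has in their place "mount" (4x4, takes a point from camera to tool coordinates, whose origin is the TCP and whose axes are the flange's). Camera axes: x right, y down, z forward; pixel columns grow to the right and rows downward; lengths in m; the calibration is good to about 2 mm. A picture is of the moment at which its call begins: read the wrist's pose just before it. calibration takes no time and is no camera call.
- workorder.job_done(): hands the job in; it is judged then, once.
Trained networks look in the newest picture that a camera, given by its name, has taken for a name from the list of things; names that differ only in an ending like _2 or _b are one class to them, and where a whole thing is asked for, a point or a joint stands for the part that bears it (a point fixed in the world has none). Each returns a list of dicts, best first, with "confidence" (0 to 1); they miss things now and then, are a little off and sometimes report something else, mostly with a low value. They report only what shows in the picture. A call takes as long as a camera call. They do not tell look-alikes from the thing itself.
- trace(camera, thing): "pixels" (384x512 bool, what is visible of it) and "pixel" ([column, row] in pixels, amid what is visible of it).
The state is a dict: "time_s": time; "joints": joint angles; "joint_vel": joint speeds; "joint_efforts": joint torques, N m; "tcp_pos": TCP position; "orientation": TCP orientation; "force": force on the tool from outside, world axes, zero at the start; "wrist_torque": the same for the moment, N m; "gripper_width": finger opening in m; "grip_force": force on a finger pad.
Only numpy, scipy, OpenCV 4.12 (cv2) and the standard library are available. Lean on these libraries where they do the work, as an engineer would, in place of code of your own. Each camera call takes 0.05 s, during which the arm holds its last target. There are 200 camera calls.

## Working session

There is one attempt and no reset: what is moved stays moved. The work goes in short steps, Python scripts to look and compute and a shell command to move; the robot and the scene stay as the last step left them, time stands still between calls to the robot, and variables do not carry over. Pictures are saved under pics/ and viewed, at most 10 in all, crops included, and the job is handed in when it is done.

```bash
mkdir -p pics; cat > h.py <<'E'
import numpy as np, cv2
from scipy.spatial.transform import Rotation as R
from bench import readout, viewer, workorder, trace
def K(n):
    c=viewer.calibration(n); f=192/np.tan(np.radians(c["fov_y"])/2); return c,f
def cloud(n,d,st=None):
    c,f=K(n); v,u=np.mgrid[0:384,0:512]
    P=np.stack([(u-c["cx"])*d/f,(v-c["cy"])*d/f,d],-1)
    if "mount" in c:
        M=np.array(c["mount"]); P=P@M[:3,:3].T+M[:3,3]
        return P@R.from_rotvec(st["orientation"]).as_matrix().T+np.array(st["tcp_pos"])
    return P@np.array(c["rotation"]).T+np.array(c["origin"])
def shot(n):
    st=readout.read_state(); p,d=viewer.camera(n); return p,cloud(n,d,st),d,st
def save(p,f): cv2.imwrite("pics/"+f,cv2.cvtColor(p,cv2.COLOR_RGB2BGR))
E
python3 - <<'E'
from h import *
ims=[]
for n in("top","side"):
    p,P,d,st=shot(n); ims.append(p); np.savez(n+".npz",p=p,P=P,d=d)
    for t in("brass_module","brass_bin_tab","fitting_mid","green_mid","black_mid"):
        for r in trace(n,t)[:4]:
            m=r["pixels"]&(d>0); q=P[m]
            print(n,t,round(r["confidence"],2),np.round(r["pixel"]),m.sum(),np.round(np.median(q,0),3),np.round(np.percentile(q,[3,97],axis=0),3).tolist() if len(q) else'')
im=np.vstack(ims); save(cv2.resize(im,(400,600)) if 0 else cv2.resize(im,(400,600)),"a_small.png")
save(ims[0],"top.png"); save(ims[1],"side.png")
s=readout.read_state();print(s["time_s"],s["tcp_pos"],s["orientation"],viewer.calibration("wrist"))
E
```

```text
Traceback (most recent call last):
  File "h.py", line 14, in shot
    st=readout.read_state(); p,d=viewer.camera(n); return p,cloud(n,d,st),d,st
                                                            ~~~~~^^^^^^^^
  File "h.py", line 12, in cloud
    return P@np.array(c["rotation"]).T+np.array(c["origin"])
           ~~~~~~~~~~~~~~~~~~~~~~~~~~~^~~~~~~~~~~~~~~~~~~~~~
ValueError: operands could not be broadcast together with shapes (384,512) (3,)
```

```bash
sed -i 's/return P@np.array(c\["rotation"\]).T/return P@R.from_rotvec(c["rotation"]).as_matrix().T/' h.py
python3 - <<'E'
from h import *
ims=[]
for n in("top","side"):
    p,P,d,st=shot(n); ims.append(p); np.savez(n+".npz",p=p,P=P,d=d)
    for t in("brass_module","brass_bin_tab","fitting_mid","green_mid","black_mid"):
        for r in trace(n,t)[:5]:
            m=r["pixels"]&(d>0); q=P[m]
            print(n,t,round(r["confidence"],2),np.round(r["pixel"]),m.sum(),np.round(np.median(q,0),3),np.round(np.percentile(q,[3,97],axis=0),3).tolist() if len(q) else'')
save(ims[0],"top.png"); save(ims[1],"side.png")
s=readout.read_state();print(s["time_s"],s["tcp_pos"],s["orientation"],viewer.calibration("wrist"),viewer.calibration("top"))
E
```

```text
top brass_module 0.77 [268. 154.] 2053 [0.628 0.016 0.157] [[0.565, -0.044, 0.03], [0.704, 0.075, 0.179]]
top brass_bin_tab 0.58 [265. 171.] 439 [0.575 0.023 0.092] [[0.563, -0.031, 0.026], [0.62, 0.072, 0.194]]
top fitting_mid 0.75 [134. 201.] 213 [0.488 0.449 0.032] [[0.462, 0.427, 0.018], [0.515, 0.473, 0.04]]
top fitting_mid 0.56 [161. 187.] 112 [0.54  0.352 0.023] [[0.528, 0.327, 0.015], [0.552, 0.377, 0.03]]
top fitting_mid 0.5 [177. 157.] 220 [0.642 0.321 0.029] [[0.61, 0.304, 0.001], [0.679, 0.341, 0.036]]
top fitting_mid 0.46 [146. 163.] 129 [0.618 0.42  0.022] [[0.599, 0.4, 0.0], [0.638, 0.442, 0.028]]
top black_mid 0.56 [305. 173.] 483 [ 0.57  -0.108  0.119] [[0.566, -0.16, 0.028], [0.576, -0.057, 0.195]]
top black_mid 0.47 [370. 234.] 136 [ 0.387 -0.34   0.024] [[0.37, -0.359, 0.008], [0.405, -0.325, 0.038]]
side fitting_mid 0.76 [158. 209.] 192 [0.539 0.346 0.019] [[0.532, 0.321, 0.0], [0.556, 0.374, 0.026]]
side fitting_mid 0.68 [169. 187.] 204 [0.637 0.315 0.028] [[0.614, 0.301, 0.007], [0.679, 0.335, 0.034]]
side fitting_mid 0.65 [136. 193.] 155 [0.62  0.415 0.018] [[
[... 272 characters left out ...]
0.63222532  0.23132431] [ 5.58970529e-01 -3.09146256e+00 -2.35103374e-05] {'fov_y': 64.70398537765686, 'cx': 254.53769872924042, 'cy': 188.71565872867305, 'mount': array([[-5.68023595e-04, -9.44776232e-01, -3.27715654e-01,
         8.35267867e-02],
       [ 9.99999723e-01, -6.94362407e-04,  2.68506127e-04,
         5.83779654e-06],
       [-4.81231637e-04, -3.27715410e-01,  9.44776364e-01,
        -1.42033976e-01],
       [ 0.00000000e+00,  0.00000000e+00,  0.00000000e+00,
         1.00000000e+00]])} {'fov_y': 52.37716203810399, 'cx': 249.81358721222202, 'cy': 190.2348508283732, 'origin': array([0.27600468, 0.05046401, 1.31015643]), 'rotation': array([-2.1369791 ,  2.09191902, -0.20142634])}
```

View pics/top.png

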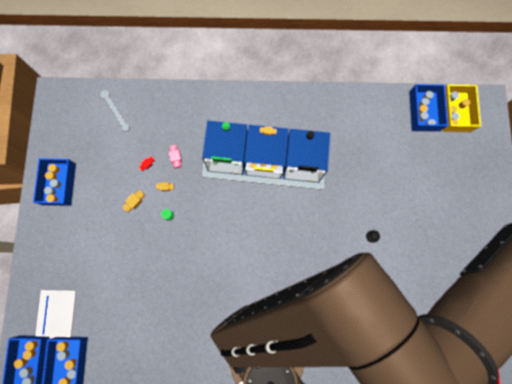

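View pics/side.png

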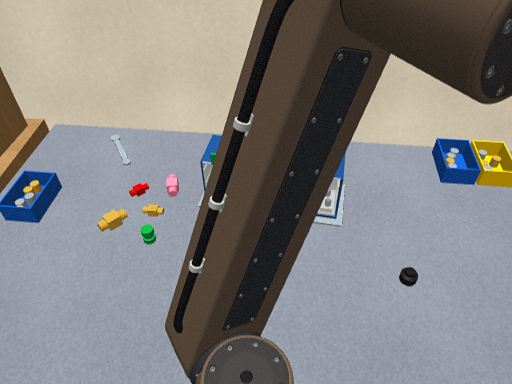

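The top picture shows the row of bins with the brass one in the middle (tab ~265,171, sample ~268,130), green at left and black at right. There are four look-alikes: big brass (134,201), small brass (163,187), red (146,163) and pink (177,157). Neither red nor pink is meant, so it is the smaller brass one at (163,187). The green coupling is at (167,214) and the black cap at (372,235). I'll confirm with an enlarged crop.

```bash
python3 - <<'E'
from h import *
z=np.load("top.npz"); p,P,d=z["p"],z["P"],z["d"]
crop=np.hstack([cv2.resize(p[140:230,110:200],(400,400),interpolation=2),cv2.resize(p[110:200,195:285],(400,400),interpolation=2)]); save(crop,"crop.png")
hsv=cv2.cvtColor(p,cv2.COLOR_RGB2HSV)
def box(m,name):
    q=P[m]; r=cv2.minAreaRect((q[:,:2]*1000).astype(np.float32)); print(name,m.sum(),np.round(r[0],1),np.round(r[1],1),round(r[2],1),'z',np.round(np.percentile(q[:,2],[5,50,95]),4))
v,u=np.mgrid[0:384,0:512]
reg=(u>195)&(u<340)&(v>110)&(v<195)
blue=(hsv[...,0]>100)&(hsv[...,0]<130)&(hsv[...,1]>120)
m=reg&blue&(abs(P[...,2]-.158)<.012); box(m,"roof")
yel=(hsv[...,0]>18)&(hsv[...,0]<35)&(hsv[...,1]>150)
m=reg&yel&(v>150);box(m,"ytab");q=P[m];print(np.round(q[::6],3).tolist())
m=reg&yel&(v<145);box(m,"sample")
br=(hsv[...,0]>10)&(hsv[...,0]<30)&(hsv[...,1]>120)
m=br&(u>150)&(u<180)&(v>178)&(v<196);box(m,"small");box(br&(u>115)&(u<150)&(v>185)&(v<216),"big")
g=(hsv[...,0]>45)&(hsv[...,0]<80)&(hsv[...,1]>150)
box(reg&g&(v>150),"gtab"); 
# roof front edge per y columns
E
```

```text
roof 4173 [649.5  14.1] [384.  124.4] 85.3 z [0.1537 0.1574 0.1613]
ytab 62 [589.1  20.1] [83.7 55.3] 86.0 z [0.041  0.1897 0.1954]
[[0.618, 0.057, 0.044], [0.611, 0.057, 0.048], [0.612, -0.017, 0.047], [0.609, -0.01, 0.045], [0.567, 0.041, 0.192], [0.609, -0.007, 0.032], [0.564, 0.035, 0.19], [0.564, 0.018, 0.194], [0.565, -0.0, 0.19], [0.562, 0.017, 0.186], [0.561, -0.0, 0.195]]
sample 64 [689.7  10.4] [42.5 18.8] 71.2 z [0.1732 0.1764 0.1799]
small 109 [425.  203.7] [425.3  42.7] 51.5 z [0.0161 0.0235 0.0301]
big 225 [404.3 253.3] [473.9  76.2] 66.8 z [0.0206 0.0322 0.0391]
gtab 60 [598.2 148.2] [54.3 17.2] 86.7 z [0.1786 0.1932 0.1975]
```

View pics/crop.png

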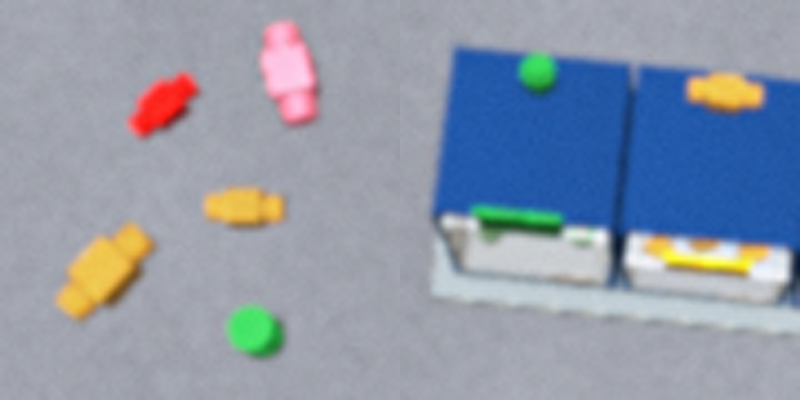

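The left half of the crop shows the big brass piece at about (100,270) and the small one at (245,207), i.e. top picture (165,187). Red and pink are excluded, so the small brass one is the fitting meant. The right half shows the brass bin slightly ajar: its tab is in front of the green one. From the roof, the brass module's front is at about (0.5825, 0.0195) with yaw −4.7°.

```bash
python3 -m handwheel '[[24,40.5,1,0,0,-0.0275,1],[24,40.5,1,0,0,-0.0275,1],[24,40.5,1,0,0,-0.0275,1],[24,40.5,1,0,0,-0.0275,1],[24,40.5,1,0,0,-0.0275,1],[24,40.5,1,0,0,-0.0275,1],[24,40.5,1,0,0,-0.0275,1],[24,40.5,1,0,0,-0.0275,1],[24,40.5,1,0,0,-0.0275,1],[24,40.5,1,0,0,-0.0275,1],[24,40.5,1,0,0,-0.0275,1],[24,40.5,1,0,0,-0.0275,1],[24,40.5,1,0,0,-0.0275,1],[24,40.5,1,0,0,-0.0275,1],[24,40.5,1,0,0,-0.0275,1],[24,40.5,1,0,0,-0.0275,1],[0,0,0,0,0,0,1],[0,0,0,0,0,0,1]]'
cat >> h.py <<'E'
O=np.array([.5825,.0195,.008]); a=np.radians(-4.7)
M=np.array([[np.cos(a),-np.sin(a),0],[np.sin(a),np.cos(a),0],[0,0,1]])
def mod(P): return (np.asarray(P)-O)@M   # module coords
E
python3 - <<'E'
from h import *
p,P,d,st=shot("wrist"); save(p,"w1.png")
print(st["time_s"],st["tcp_pos"],np.round(R.from_rotvec(st["orientation"]).as_matrix(),3).tolist(),st["joints"],"mod",mod(st["tcp_pos"]))
for t in("brass_bin_tab","brass_module"):
  for r in trace("wrist",t)[:3]:
    m=r["pixels"]&(d>0); q=mod(P[m]); print(t,round(r["confidence"],2),np.round(r["pixel"]),m.sum(),np.round(np.percentile(q,[5,50,95],axis=0),3).tolist())
E
```

```text
time_s: 2.45
tcp_pos: [0.6205, 0.0169, 0.2467]
orientation: [-0.126, -3.138, 0.001]
force: [-0.5, -1.2, 0.4]
gripper_width: 0.0003
grip_force: 0.0
2.45 [0.62054667 0.01691857 0.24667672] [[-0.997, 0.08, -0.001], [0.08, 0.997, -0.0], [0.001, -0.0, -1.0]] [ 3.41325785e-01  2.61733175e-01 -9.04620632e-02 -6.51234813e-05
 -1.21965725e+00 -1.99232109e+00] mod [0.03813025 0.00054474 0.23867672]
brass_bin_tab 0.89 [252. 142.] 4246 [[-0.015, -0.051, 0.019], [0.008, 0.0, 0.091], [0.035, 0.053, 0.186]]
brass_module 0.65 [254. 196.] 20906 [[-0.011, -0.056, 0.022], [0.041, 0.001, 0.149], [0.114, 0.057, 0.153]]
brass_module 0.52 [252. 143.] 4321 [[-0.015, -0.051, 0.019], [0.008, -0.0, 0.09], [0.035, 0.053, 0.186]]
```

View pics/w1.png

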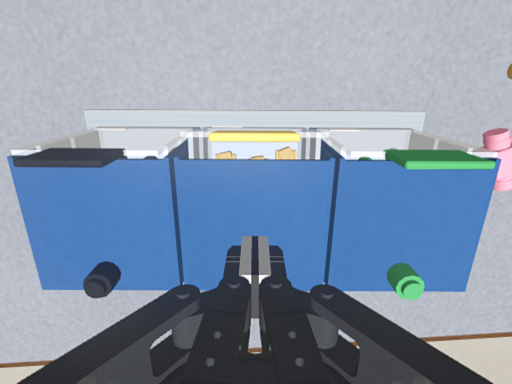

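The wrist view shows the fingers over the roof behind the yellow tab (255,136), square to it and with a clear path. I'll go down behind the tab and push along its arc.

```bash
python3 -m handwheel '[[0,0,-37,0,0,0,1],[0,0,-37,0,0,0,1],[-14,1.1,0,0,0,0,1],[-14,1.1,0,0,0,0,1],[-14,1.1,0,0,0,0,1],[-9.3,0.8,-1.3,0,0,0,1],[-9.3,0.8,-1.3,0,0,0,1],[-9.3,0.8,-1.3,0,0,0,1]]'
python3 -m handwheel '[[-9.7,0.8,-4,0,0,0,1],[-9.7,0.8,-4,0,0,0,1],[-9.7,0.8,-4,0,0,0,1],[-8.7,0.7,-5.7,0,0,0,1],[-8.7,0.7,-5.7,0,0,0,1],[-8.7,0.7,-5.7,0,0,0,1],[-4,0.3,-3.7,0,0,0,1],[-4,0.3,-3.7,0,0,0,1]]'
python3 - <<'E'
from h import *
st=readout.read_state();print(st["time_s"],mod(st["tcp_pos"]),st["force"])
for n in("top",):
  p,P,d,st=shot(n)
  for r in trace(n,"brass_bin_tab")[:2]:
    m=r["pixels"]&(d>0); q=mod(P[m]); print(n,round(r["confidence"],2),np.round(r["pixel"]),m.sum(),np.round(np.percentile(q,[2,50,98],axis=0),3).tolist())
E
```

```text
time_s: 3.4
tcp_pos: [0.5503, 0.0211, 0.1697]
orientation: [0.13, 3.138, 0.001]
force: [3.0, -0.3, -0.7]
gripper_width: 0.0
grip_force: 1.2
time_s: 4.2
tcp_pos: [0.4867, 0.0266, 0.1326]
orientation: [-0.129, -3.138, 0.0]
force: [0.6, 1.0, 2.5]
gripper_width: 0.0
grip_force: 0.9
4.2 [-0.09605916 -0.00075731  0.12455093] [0.57764579 0.97164195 2.50846124]
```

```bash
python3 -m handwheel '[[-4,0.3,-3.7,0,0,0,1],[-4,0.3,-3.7,0,0,0,1],[-2,0.1,-2.5,0,0,0,1]]'; python3 -m handwheel '[[-2,0.1,-2.5,0,0,0,1],[0,0,0,0,0,0,1]]'
```

```text
time_s: 4.6
tcp_pos: [0.4796, 0.0275, 0.1247]
orientation: [0.126, 3.134, 0.0]
force: [2.8, -3.7, 25.5]
gripper_width: 0.0003
grip_force: 10.3
time_s: 4.8
tcp_pos: [0.4801, 0.0278, 0.1242]
orientation: [0.124, 3.129, 0.001]
force: [5.9, -5.6, 19.7]
gripper_width: 0.0002
grip_force: 10.0
```

It is at the stop (about 25 N). Next I lift off and go over the fitting for a close look.

```bash
python3 -m handwheel '[[2,0,30,0,0,0,1],[0,0,48,0,0,0,1],[0,0,48,0,0,0,1],[3,46,0,0,0,0,-1],[3,46,0,0,0,0,-1],[3,46,0,0,0,0,-1],[3,46,0,0,0,0,-1],[3,46,0,0,0,0,-1],[3,46,0,0,0,0,-1],[3,46,0,0,0,0,-1],[0,0,0,0,0,0,-1]]'
python3 - <<'E'
from h import *
p,P,d,st=shot("wrist"); save(p,"w2.png")
print(st["time_s"],st["tcp_pos"])
hsv=cv2.cvtColor(p,cv2.COLOR_RGB2HSV); br=(hsv[...,0]>10)&(hsv[...,0]<30)&(hsv[...,1]>100)
for r in trace("wrist","fitting_mid")[:5]:
    m=r["pixels"]&(d>0); q=P[m]; print("fit",round(r["confidence"],2),np.round(r["pixel"]),m.sum(),"brass",round(br[m].mean(),2),np.round(cv2.minAreaRect((q[q[:,2]>.008][:,:2]*1000).astype(np.float32)),0).tolist() if 0 else cv2.minAreaRect((q[q[:,2]>.012][:,:2]*1000).astype(np.float32)),np.percentile(q[:,2],[50,97]))
p,P,d,st=shot("top"); save(p,"t2.png")
for r in trace("top","brass_bin_tab")[:2]:
    m=r["pixels"]&(d>0); q=mod(P[m]); print("tab",round(r["confidence"],2),np.round(r["pixel"]),m.sum(),np.round(np.percentile(q,[2,50,98],axis=0),3).tolist())
hsv=cv2.cvtColor(p,cv2.COLOR_RGB2HSV); y=(hsv[...,0]>22)&(hsv[...,0]<35)&(hsv[...,1]>150); q=mod(P); y&=(abs(q[...,1])<.05)&(q[...,0]<-.05)&(q[...,0]>-.2)&(q[...,2]>.08)
print("yellow",y.sum(),np.round(np.percentile(q[y],[2,50,98],axis=0),3).tolist() if y.any() else'')
E
```

```text
time_s: 5.9
tcp_pos: [0.4977, 0.3536, 0.2444]
orientation: [-0.124, -3.138, 0.003]
force: [0.1, -0.8, -1.2]
gripper_width: 0.0854
grip_force: 0.0
5.9 [0.49772022 0.35357697 0.24440318]
fit 0.97 [243. 261.] 1260 brass 0.0 ((650.5795288085938, 322.8037414550781), (76.0738754272461, 34.07392883300781), 15.460638999938965) [0.02945393 0.0341874 ]
fit 0.86 [338. 145.] 1971 brass 0.93 ((493.2021789550781, 453.27813720703125), (35.743656158447266, 79.39826965332031), 49.111228942871094) [0.03213807 0.03638129]
fit 0.67 [257. 192.] 831 brass 0.92 ((546.073974609375, 352.4013671875), (57.68735122680664, 26.613000869750977), 89.4058837890625) [0.02317006 0.02651497]
fit 0.55 [309. 242.] 814 brass 0.0 ((624.9458618164062, 420.35650634765625), (26.461076736450195, 58.21759033203125), 41.24745559692383) [0.02234812 0.0265443 ]
tab 0.63 [262. 185.] 1520 [[-0.127, -0.053, 0.018], [-0.041, 0.0, 0.06], [0.028, 0.055, 0.127]]
yellow 150 [[-0.13, -0.027, 0.106], [-0.116, 0.001, 0.118], [-0.102, 0.027, 0.13]]
```

View pics/w2.png

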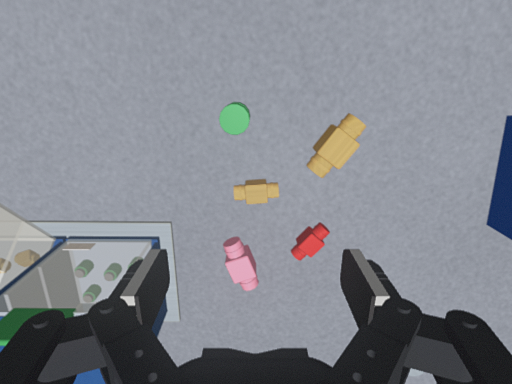

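The wrist view shows the small brass fitting at (257,192), green coupling (235,118), big brass (337,147), pink (241,263) and red (310,242). The top camera confirms the bin fully open (tab at −130 mm, as computed for 0.85 rad). The fitting is at (0.546, 0.352) with its long axis along about 89°.

```bash
python3 -m handwheel '[[4.4,-0.1,-10,0,0,0.149,-0.3],[4.4,-0.1,-10,0,0,0.149,-0.3],[4.4,-0.1,-10,0,0,0.149,-0.3],[4.4,-0.1,-10,0,0,0.149,-0.3],[4.4,-0.1,-10,0,0,0.149,-0.3],[4.4,-0.1,-10,0,0,0.149,-0.3],[4.4,-0.1,-10,0,0,0.149,-0.3],[4.4,-0.1,-10,0,0,0.149,-0.3],[4.4,-0.1,-10,0,0,0.149,-0.3],[4.4,-0.1,-10,0,0,0.149,-0.3],[4.4,-0.1,-10,0,0,0.149,-0.3],[0,0,0,0,0,0,-0.3]]'
python3 - <<'E'
from h import *
p,P,d,st=shot("wrist"); save(p,"w3.png")
print(st["time_s"],st["tcp_pos"],st["gripper_width"],np.round(R.from_rotvec(st["orientation"]).as_matrix(),3).tolist(),st["joints"])
hsv=cv2.cvtColor(p,cv2.COLOR_RGB2HSV); br=(hsv[...,0]>10)&(hsv[...,0]<30)&(hsv[...,1]>100)
m=br&(P[...,2]>.01)&(P[...,2]<.04)&(np.hypot(P[...,0]-.546,P[...,1]-.352)<.045)
q=P[m]; print(m.sum(),cv2.minAreaRect((q[:,:2]*1000).astype(np.float32)),np.round(np.percentile(q,[2,98],axis=0),4))
b=q[q[:,2]>.0235]; print(cv2.minAreaRect((b[:,:2]*1000).astype(np.float32)))
E
```

```text
time_s: 7.3
tcp_pos: [0.5464, 0.3463, 0.1354]
orientation: [2.205, -2.235, -0.0]
force: [0.6, -0.5, -0.0]
gripper_width: 0.0559
grip_force: 0.0
7.3 [0.54641861 0.34632168 0.13535322] 0.05594617434485047 [[-0.014, -1.0, -0.002], [-1.0, 0.014, -0.001], [0.002, 0.002, -1.0]] [ 8.65698668e-01  3.86298009e-01 -1.76483131e-01 -4.10431898e-04
 -1.01026522e+00 -8.79105952e-01]
1540 ((546.8074340820312, 352.01763916015625), (24.73459243774414, 58.250022888183594), 0.02476217970252037) [[0.5352 0.3233 0.0154]
 [0.5582 0.3789 0.0266]]
((546.8204956054688, 348.3220520019531), (24.708209991455078, 34.44168472290039), 0.12804840505123138)
```

View pics/w3.png

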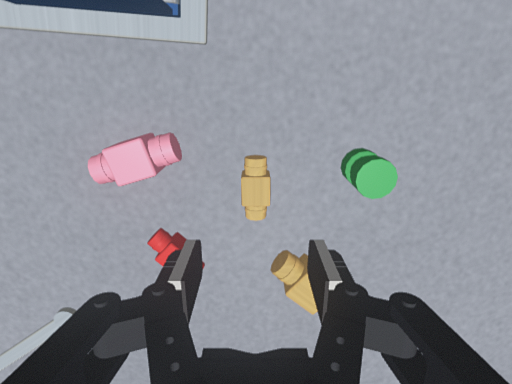

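The view shows the fitting at (256,188), centred between the fingers. It lies 5 mm further along +y than the TCP, and its neighbours are clear.

```bash
python3 -m handwheel '[[0.4,5,-33,0,0,-0.014,-0.3],[0,0,-33,0,0,0,-0.3],[0,0,-33,0,0,0,-0.3],[0,0,-16,0,0,0,-0.3],[0,0,-16,0,0,0,-0.3],[0,0,0,0,0,0,-0.3]]'; python3 -m handwheel '[[0,0,0,0,0,0,1],[0,0,0,0,0,0,1],[0,0,0,0,0,0,1],[0,0,0,0,0,0,1],[0,0,0,0,0,0,1]]'
```

```text
time_s: 7.95
tcp_pos: [0.5461, 0.3519, 0.0041]
orientation: [2.182, -2.255, 0.0]
force: [-0.7, -0.5, -0.4]
gripper_width: 0.0551
grip_force: 0.0
time_s: 8.45
tcp_pos: [0.5479, 0.354, 0.0074]
orientation: [-2.188, 2.251, -0.0]
force: [-1.7, -0.3, 7.1]
gripper_width: 0.0244
grip_force: 60.0
```

```bash
python3 -m handwheel '[[0,0,15,0,0,0,1],[0,0,35,0,0,0,1],[0,0,45,0,0,0,1],[0,0,45,0,0,0,1],[0,0,45,0,0,0,1],[0,0,40,0,0,0,1],[-1.8,-41.3,0,0,0,-0.006,1],[-1.8,-41.3,0,0,0,-0.006,1],[-1.8,-41.3,0,0,0,-0.006,1],[-1.8,-41.3,0,0,0,-0.006,1],[-1.8,-41.3,0,0,0,-0.006,1],[-1.8,-41.3,0,0,0,-0.006,1],[-1.8,-41.3,0,0,0,-0.006,1],[-1.8,-41.3,0,0,0,-0.006,1],[0,0,0,0,0,0,1],[0,0,0,0,0,0,1]]'
python3 - <<'E'
from h import *
p,P,d,st=shot("wrist"); save(p,"w4.png")
print(st["time_s"],mod(st["tcp_pos"]),st["gripper_width"],st["grip_force"],np.round(R.from_rotvec(st["orientation"]).as_matrix(),3).tolist())
E
```

```text
time_s: 10.05
tcp_pos: [0.5324, 0.0218, 0.2316]
orientation: [-2.132, 2.306, -0.001]
force: [0.5, 0.8, -0.2]
gripper_width: 0.0247
grip_force: 59.2
10.05 [-0.05009752 -0.00177469  0.223621  ] 0.02474410234353401 59.21373724937439 [[-0.078, -0.997, 0.001], [-0.997, 0.078, 0.001], [-0.001, -0.001, -1.0]]
```

View pics/w4.png

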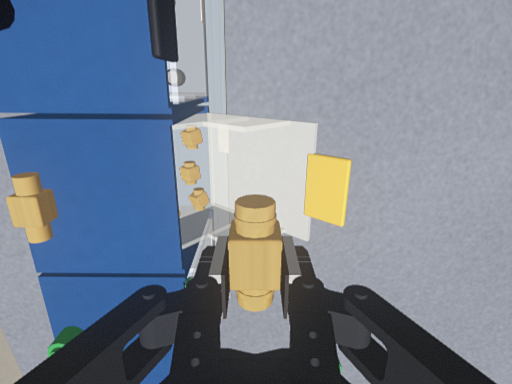

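The fitting is held squarely at (255,260) above the open bin, with the tab at (327,188) and the roof edge clear. I'll lower it into the mouth and release.

```bash
python3 -m handwheel '[[4,1.5,-30,0,0,0,1],[0,0,-30,0,0,0,1],[0,0,-30,0,0,0,1],[0,0,-20,0,0,0,1],[0,0,-13,0,0,0,1],[0,0,0,0,0,0,1]]' && python3 -m handwheel '[[0,0,0,0,0,0,0.1],[0,0,0,0,0,0,0.1],[0,0,0,0,0,0,0.1],[0,0,0,0,0,0,0.1],[0,0,20,0,0,0,0.1],[0,0,45,0,0,0,0.1],[0,0,45,0,0,0,0.1],[0,0,30,0,0,0,0.1],[0,0,0,0,0,0,1],[0,0,0,0,0,0,1]]'
python3 - <<'E'
from h import *
p,P,d,st=shot("wrist"); save(p,"w5.png")
print(st["time_s"],mod(st["tcp_pos"]),st["gripper_width"],st["joints"])
E
```

```text
time_s: 10.7
tcp_pos: [0.5356, 0.0252, 0.1058]
orientation: [2.135, -2.301, -0.002]
force: [-0.4, -0.5, -0.1]
gripper_width: 0.0247
grip_force: 59.2
time_s: 11.7
tcp_pos: [0.5368, 0.0245, 0.2484]
orientation: [-2.134, 2.303, -0.001]
force: [0.3, 0.7, -1.5]
gripper_width: 0.0099
grip_force: 0.0
11.7 [-0.0459831   0.00121007  0.24040215] 0.009918755084057467 [ 4.10317618e-01  1.19271023e-01 -2.66315095e-01 -3.59302861e-04
 -1.18290904e+00 -4.86446449e-01]
```

View pics/w5.png

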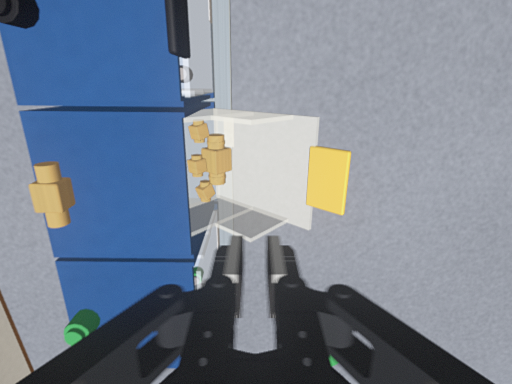

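The fitting (217,160) rests in the bin beside the fixed ones, and the fingers are empty. Next I go in front of the tab.

```bash
python3 -m handwheel '[[-39.5,3,0,0,0,0,1],[-39.5,3,0,0,0,0,1],[-39.5,3,0,0,0,0,1],[0,0,0,0,0,0,1],[0,0,-45,0,0,0,1],[0,0,-45,0,0,0,1],[0,0,-45,0,0,0,1],[0,0,-10,0,0,0,1],[0,0,0,0,0,0,1]]'; python3 -c "
from h import *
s=readout.read_state();print(mod(s['tcp_pos']),s['force'],s['joints'],s['gripper_width'])"
```

```text
time_s: 12.65
tcp_pos: [0.4172, 0.0325, 0.1012]
orientation: [2.132, -2.3, -0.001]
force: [0.1, -0.1, 0.3]
gripper_width: 0.0001
grip_force: 0.0
[-0.16585469 -0.00055488  0.09315926] [ 0.10469285 -0.07919367  0.30646111] [ 5.54211935e-01  7.09342569e-02 -7.04312154e-01  2.69811141e-04
 -8.00804046e-01 -6.30367706e-01] 0.00014784334920839022
```

```bash
python3 -m handwheel '[[8.7,-0.7,1,0,0,0,1],[8.7,-0.7,1,0,0,0,1],[8.1,-0.7,7.5,0,0,0,1],[8.1,-0.7,7.5,0,0,0,1],[8.1,-0.7,7.5,0,0,0,1],[8.1,-0.7,7.5,0,0,0,1]]' && python3 -m handwheel '[[10,-0.8,5.7,0,0,0,1],[10,-0.8,5.7,0,0,0,1],[10,-0.8,5.7,0,0,0,1],[11,-0.9,3.7,0,0,0,1],[11,-0.9,3.7,0,0,0,1],[11,-0.9,3.7,0,0,0,1]]' && python3 -m handwheel '[[8.3,-0.7,1.3,0,0,0,1],[8.3,-0.7,1.3,0,0,0,1],[8.3,-0.7,1.3,0,0,0,1]]'
```

```text
time_s: 13.25
tcp_pos: [0.4689, 0.0291, 0.1358]
orientation: [-2.135, 2.304, -0.0]
force: [-0.6, 0.4, -1.0]
gripper_width: -0.0002
grip_force: 0.7
time_s: 13.85
tcp_pos: [0.532, 0.0239, 0.1627]
orientation: [2.135, -2.304, -0.0]
force: [-0.6, -0.5, -0.8]
gripper_width: -0.0
grip_force: 0.6
time_s: 14.15
tcp_pos: [0.5564, 0.0219, 0.1664]
orientation: [2.135, -2.304, -0.0]
force: [-1.0, 0.1, -0.7]
gripper_width: 0.0003
grip_force: 0.5
```

```bash
python3 -m handwheel '[[3,-0.2,0,0,0,0,1],[3,-0.2,0,0,0,0,1]]'; python3 -m handwheel '[[2,-0.2,0,0,0,0,1],[2,-0.2,0,0,0,0,1]]';  python3 -m handwheel '[[2,-0.2,0,0,0,0,1]]'
```

```text
time_s: 14.35
tcp_pos: [0.5621, 0.0215, 0.1665]
orientation: [2.135, -2.304, -0.0]
force: [-1.4, -0.2, 1.4]
gripper_width: -0.0002
grip_force: 0.6
time_s: 14.55
tcp_pos: [0.5659, 0.0212, 0.1666]
orientation: [-2.135, 2.304, 0.0]
force: [-1.8, -0.1, 0.1]
gripper_width: 0.0
grip_force: 0.5
time_s: 14.65
tcp_pos: [0.5679, 0.021, 0.1667]
orientation: [-2.135, 2.304, -0.0]
force: [-1.0, 0.5, 0.9]
gripper_width: -0.0004
grip_force: 0.5
```

```bash
python3 -m handwheel '[[2,-0.2,0,0,0,0,1]]'; python3 -m handwheel '[[2,-0.2,0,0,0,0,1]]';  python3 -m handwheel '[[1.5,-0.1,0,0,0,0,1]]'
```

```text
time_s: 14.75
tcp_pos: [0.5699, 0.0208, 0.1667]
orientation: [-2.135, 2.304, -0.0]
force: [-3.7, 0.6, 2.4]
gripper_width: 0.0003
grip_force: 2.5
time_s: 14.85
tcp_pos: [0.5702, 0.0206, 0.1666]
orientation: [2.134, -2.303, -0.004]
force: [-15.8, 5.3, 11.9]
gripper_width: -0.0
grip_force: 8.2
time_s: 14.95
tcp_pos: [0.5702, 0.0206, 0.1666]
orientation: [2.132, -2.302, -0.006]
force: [-19.9, 7.1, 15.1]
gripper_width: -0.0004
grip_force: 10.7
```

```bash
python3 -m handwheel '[[-20,1.6,0,0,0,0,1],[-40,3.2,10,0,0,0,1],[-40,3.2,45,0,0,0,1],[0,0,48,0,0,0,1],[0,-30,30,0,0,0,1],[0,-40,0,0,0,0,1],[0,-40,0,0,0,0,1],[0,0,0,0,0,0,1]]'
python3 - <<'E'
from h import *
p,P,d,st=shot("top"); hsv=cv2.cvtColor(p,cv2.COLOR_RGB2HSV); q=mod(P)
print(st["time_s"],st["tcp_pos"])
z=(q[...,2]>.155)&(q[...,2]<.2)&(q[...,0]<.03)&(q[...,0]>-.08)
for n,y0 in(("green",.13),("brass",0),("black",-.13)):
    m=z&(abs(q[...,1]-y0)<.028); print(n,m.sum(),np.round(np.percentile(q[m],[10,50,90],axis=0),4).tolist())
    m&=q[...,2]>.17; print("  top",m.sum(),np.round(np.median(q[m],0),4))
w,P2,d2,st=shot("wrist")
save(np.hstack([cv2.resize(p[100:220,190:350],(400,300),interpolation=2),cv2.resize(w,(400,300))]),"end.png")
E
```

```text
time_s: 15.75
tcp_pos: [0.48, -0.0852, 0.2924]
orientation: [-2.131, 2.307, -0.001]
force: [-0.4, 0.7, 0.0]
gripper_width: -0.0
grip_force: 0.0
15.75 [ 0.48001239 -0.08518595  0.29238073]Traceback (most recent call last):
  File "<stdin>", line 6, in <module>
    return _quantile_unchecked(
        a, q, axis, out, overwrite_input, method, keepdims, weights)
    return _ureduce(a,
                    func=_quantile_ureduce_func,
    ...<5 lines>...
                    overwrite_input=overwrite_input,
                    method=method)
    r = func(a, **kwargs)
    result = _quantile(arr,
                       quantiles=q,
    ...<2 lines>...
                       out=out,
                       weights=wgt)
    slices_having_nans = np.isnan(arr[-1, ...])
                                  ~~~^^^^^^^^^
IndexError: index -1 is out of bounds for axis 0 with size 0
```

```bash
cat > chk.py <<'E'
from h import *
p,P,d,st=shot("top"); q=mod(P)
print(st["time_s"],st["tcp_pos"])
w,P2,d2,s2=shot("wrist")
save(np.hstack([cv2.resize(p[100:220,190:350],(400,300),interpolation=2),cv2.resize(w,(400,300))]),"end.png")
for nm,q in(("top",q),("wrist",mod(P2))):
  for n,y0 in(("green",.13),("brass",0),("black",-.13)):
    m=(q[...,2]>.172)&(q[...,2]<.2)&(q[...,0]<.04)&(q[...,0]>-.08)&(abs(q[...,1]-y0)<.04)
    print(nm,n,m.sum(),np.round(np.median(q[m],0),4) if m.any() else'')
E
python3 -m handwheel '[[0,-45,0,0,0,0,1],[0,-45,0,0,0,0,1],[0,-45,0,0,0,0,1],[0,-45,0,0,0,0,1],[0,-45,0,0,0,0,1],[0,-45,0,0,0,0,1],[0,0,0,0,0,0,1]]'
python3 chk.py
```

```text
time_s: 16.5
tcp_pos: [0.4802, -0.3556, 0.2906]
orientation: [2.131, -2.307, -0.002]
force: [-0.5, -0.0, 0.2]
gripper_width: 0.0002
grip_force: 0.0
16.5 [ 0.4802232  -0.35556585  0.29058717]
top green 61 [-0.0009  0.1304  0.1847]
top brass 61 [-0.0013  0.001   0.1853]
top black 63 [-0.0015 -0.1288  0.1855]
wrist green 0 
wrist brass 0 
wrist black 0
```

View pics/end.png

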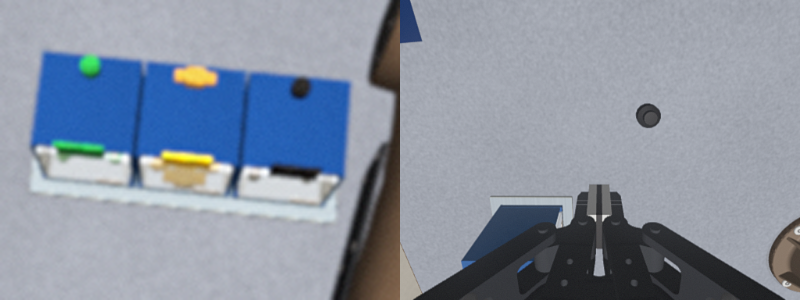

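The three tabs stand in line (x ≈ −1 mm, yellow at about (188,157) in the crop). The fitting shows through the clear front at (183,173), and the black cap still stands at (648,115) in the wrist view. I'll hand it in.

```bash
python3 -c "
from bench import workorder
print(workorder.job_done())"
```

```text
the job is handed in; nothing more can be done
None
```

The small brass fitting is in its bin, the bin was fully opened and then pushed shut, the neighbouring bins are still shut, and I handed the job in at about 16.5 s with no verdict returned; I did not look at the green coupling again at the end, but the gripper passed no closer than about 40 mm to it.

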